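Find and release the latched key of a headphone switch box

TASK

One of the four outputs of the headphone switch box has been left on: one of its four push keys is latched down, and there is no lamp to show which. Working from left to right, tap each of the four keys lightly with the fingertips to feel which one stands lower, pushing none of them in; then press that key right in so that it springs back up, and leave all four keys standing up. Pick nothing up and leave the phone, earbud case, eraser and pen where they lie.

Things in the scene. Friction and masses are not known exactly. Their poses are not given: they have to be found in the camera images.
- switch_box: headphone switch box fixed to the desk: aluminium case, black end cheeks, 108 mm (x) by 231 mm (y), flat lid 44 mm above the desk with four alike keys 48 mm apart; round jacks in front, two brass terminals behind. Origin at the centre of its underside; x points to its back, y along the row to the left, z up. Exactly one key is latched down at the start; any of them.
- key_1: push key, leftmost of the four as the robot sees the row, at x 6, y 72 mm in the box's frame. Origin at the centre of the cap's top face, axes as the box's. Like all four: plain grey cap, 34 mm (x) by 26 mm (y), slides straight down on a spring; its top stands 60 mm above the desk when up, 55 mm when latched down, 50 mm at its stop.
- key_2: push key, second from the left of the four as the robot sees the row, at x 6, y 24 mm in the box's frame. Origin at the centre of the cap's top face, axes as the box's. Like all four it is push-push: pressed 8 mm or more below the up height and let go, a key that was up stays latched down and a latched one comes up again.
- key_3: push key, third from the left of the four as the robot sees the row, at x 6, y -24 mm in the box's frame. Origin at the centre of the cap's top face, axes as the box's. An up key, this or any other, starts to give at 3 N, has moved about 2 mm at 5 N and takes 7 to 9 N, more if pushed fast, to go in and latch.
- key_4: push key, rightmost of the four as the robot sees the row, at x 6, y -72 mm in the box's frame. Origin at the centre of the cap's top face, axes as the box's. A latched key, this or any other, gives way only above 5 N and is released by pressing it 3 to 5 mm farther, to its stop, with 6 to 8 N.
- phone: phone, black glass face up in a rubber case, 150 by 74 by 10 mm, loose, lying to the right of the box; origin at the centre of its underside
- earbud_case: white rounded earbud case, 46 by 60 by 22 mm, loose, behind the box; origin at the centre of its underside
- eraser: block eraser in a blue sleeve, 22 by 42 by 13 mm, loose, to the left of the box; origin at the centre of its underside
- pen_desk: blue ball pen, 145 mm long, 9 mm thick, loose, lying in front of the box; origin at the centre of its underside

How it is judged (in metres and radians):
On the way, in this order (a step that is already met when the one before it is completed fails the run):
1. the fingers tap the leftmost key while the latched key is still down (contact force between the fingers and key_1 above 0.3 N and z of any of key_1, key_2, key_3, key_4 in the frame of switch_box below 0.0562 m).
2. the fingers tap the second from the left key while the latched key is still down (contact force between the fingers and key_2 above 0.3 N and z of any of key_1, key_2, key_3, key_4 in the frame of switch_box below 0.0562 m).
3. the fingers tap the third from the left key while the latched key is still down (contact force between the fingers and key_3 above 0.3 N and z of any of key_1, key_2, key_3, key_4 in the frame of switch_box below 0.0562 m).
4. the fingers tap the rightmost key while the latched key is still down (contact force between the fingers and key_4 above 0.3 N and z of any of key_1, key_2, key_3, key_4 in the frame of switch_box below 0.0562 m).
5. the latched key is pressed in, to where its latch lets go (z of any of key_1, key_2, key_3, key_4 in the frame of switch_box below 0.053 m).
At the end, for the whole second after the job is handed in: All four keys stand up (each top within 1 mm of its up height of 60 mm); phone, earbud case, eraser and pen lie within 20 mm of where they were (z of each of key_1, key_2, key_3, key_4 in the frame of switch_box above 0.059 m and distance of each of phone, earbud_case, eraser, pen_desk from where it was at the start of the episode below 0.02 m); the robot touches nothing.
It fails at once if a key that was up is pushed in (6.5 mm or more) (distance of any of key_1, key_2, key_3, key_4 from where it was at the start of the episode above 0.0065 m).
It fails at once if the phone, earbud case, eraser or pen is pushed aside, picked up or carried off (20 mm) (distance of any of phone, earbud_case, eraser, pen_desk from where it was at the start of the episode above 0.02 m).
It also fails if it takes over 42 s, if anything falls off the work surface, if the arm or the gripper's body presses on something with over 40 N, if the wrist force passes 120 N, or if a joint passes its speed limit or range.

ROBOT

A 6-joint arm with a two-finger parallel gripper is mounted at the origin on a cart in front of the work surface, level with it; the furniture and walls round the work are solid. World frame = base frame: x ahead of the robot, y to its left, z up, the work surface at z = 0. Lengths are in mm, angles in rad, forces in N, time in s.
With the tool pointing down it reaches from about 300 to 775 mm from the base axis. Payload 14.6 kg.
Tool frame: the origin (TCP) lies at the very end of the fingers, on their centre line; the grasp point (between the pads) lies 19 mm behind it; z points along the fingers, y is the line along which they close (so a half turn about z gives the same grasp; the last joint's range is limited). The gripper opens to 94 mm and grips with 3 to 60 N. Pads are 16 mm wide; open, the fingers measure 119 mm over their backs; the gripper's body (75 mm by 177 mm) begins 78 mm behind the grasp point.
Start: joints at [-1.205, 0.3, 1.521, -0, 1.321, -0.067], TCP at [230.67, -499.28, 205.446] pointing down, gripper open.
Joint ranges: [-3.03, 3.03], [-0.79, 2.21], [0.23, 2.52], [-1.04, 4.18], [0, 3.07], [-2.55, 2.55]. Speed limits (rad/s): [2.22, 2.22, 2.57, 3.14, 3.14, 3.14].

INTERFACE

Orientations are given as [roll, pitch, yaw] about the fixed x, y, z axes, in that order (R = Rz(yaw) Ry(pitch) Rx(roll)).
In Python, from cell import read_state, viewer, manip, models gives the robot as it stands.
- The arm moves only by the tool carry_out, never from a script. Its argument "deltas" is a list of rows, each an object with "dp": the shift along the tool's x, y, z in mm, a list of three; "roll": the turn about the tool's z in degrees; "gripper": the opening, from -1 (shut) to 1 (fully open), so that 0 is half open. In form: [{"dp": [tx, ty, tz], "roll": roll, "gripper": gripper}, ...]. A call has 1 to 12 rows; each row is the pose to reach, as a shift and turn from the pose commanded when the call began, along the tool's axes at that moment; what a row does not reach only later rows make up. A row lasts 1/12 s, in which the tool goes at most 41.7 mm and 7.16 degrees, less where a joint would pass 70% of its speed; a pose out of reach is approached as far as the arm can. A call with a gripper value outside its range is refused whole. The fingers move at their own pace and stop on an object; "newtons" is the grip in N (left out, the last holds). Time passes only in rows, so rows that repeat a pose let the fingers close. It gives the time, the measured TCP pose, the force, the opening and the grip force at its end, in the units of the state.
- read_state(): the state, without advancing time (a new reading comes with each control period).
- viewer.camera(name): name is "scene" or "side" or "wrist"; returns the picture (400x640x3 uint8, red, green, blue); there is no depth.
- viewer.camera_params(name): a dict with "fovy" (degrees; the focal length in pixels is half the picture's height over the tangent of half this angle, whatever the lens; pixels are square), "cx", "cy" (the principal point, pixels), "k1" (the pictures are not rectified: a ray, as slopes to the right and down, at radius r is drawn at 1 + k1 r^2 times it, then the intrinsics apply), "eye" and "attitude" of the camera in the world; the wrist camera has in their place "T_tool_cam" (4x4, takes a point from camera to tool coordinates, whose origin is the TCP and whose axes are the flange's). Camera axes: x right, y up, looking along -z (the intrinsics and any distortion apply to the point x, -y, -z); pixel columns grow to the right and rows downward; lengths in mm; the calibration is good to about 2 mm. A picture is of the moment at which its call begins: read the wrist's pose just before it. camera_params takes no time and is no camera call.
- manip.sign_off(): hands the job in; it is judged then, once.
Trained networks look in the newest picture that a camera, given by its name, has taken for a name from the list of things; names that differ only in an ending like _2 or _b are one class to them, and where a whole thing is asked for, a point or a joint stands for the part that bears it (a point fixed in the world has none). Each returns a list of dicts, best first, with "p" (0 to 1); they miss things now and then, are a little off and sometimes report something else, mostly with a low value. They report only what shows in the picture. A call takes as long as a camera call.
- models.cut_out(camera, label): "region" (400x640 bool, what is visible of it) and "box" ([left, top, right, bottom] in pixels, round what is visible of it).
The state is a dict: "clock": time; "joints": joint angles; "qd": joint speeds; "effort": joint torques, N m; "eef_pos": TCP position; "eef_rot": TCP orientation; "wrist_force": force on the tool from outside, world axes, zero at the start; "moment": the same for the moment, N m; "finger_gap": finger opening in mm; "finger_force": force on a finger pad.
Only numpy, scipy, OpenCV 4.12 (cv2) and the standard library are available. Lean on these libraries where they do the work, as an engineer would, in place of code of your own. Each camera call takes 0.05 s, during which the arm holds its last target. There are 200 camera calls.

## Working session

There is one attempt and no reset: what is moved stays moved. The work goes in short steps, Python scripts to look and compute and a tool call to move; the robot and the scene stay as the last step left them, time stands still between calls to the robot, and variables do not carry over. Pictures are saved under pics/ and viewed, at most 10 in all, crops included, and the job is handed in when it is done.

Besides the shell and the picture viewer there is one more tool, called after ">>>" by a JSON object that holds its "op" and its "data", one argument or row to a line. carry_out: Moves the arm, as the interface text tells. Its arguments: {"type":"object","properties":{"deltas":{"type":"array"},"newtons":{"type":"number"}},"required":["deltas"]}

```bash
mkdir -p pics; ls
python3 - <<'E'
from cell import read_state, viewer, manip, models
import cv2
print(read_state())
for n in ("scene","side"):
    im=viewer.camera(n); cv2.imwrite(f"pics/{n}0.png",im[:,:,::-1]); print(viewer.camera_params(n))
    for l in ("switch_box","key_1"):
        for d in models.cut_out(n,l)[:5]: print(n,l,round(d["p"],2),d["box"])
print(viewer.camera_params("wrist"))
E
```

```text
pics
{'clock': 0.0, 'joints': array([-1.20460142e+00,  3.00481022e-01,  1.52157046e+00,  7.20958005e-06,
        1.32068878e+00, -6.66071825e-02]), 'qd': array([-1.01152160e-03, -8.02800952e-05, -3.22090538e-03,  1.04117406e-03,
       -2.06929191e-03,  1.57399660e-03]), 'effort': array([ 1.00598871e-03, -5.31800330e+01, -3.52738130e+01,  7.08859228e-02,
        2.43563071e-02, -1.23490154e-04]), 'eef_pos': array([ 230.58259629, -499.04954794,  204.88537895]), 'eef_rot': array([-3.14044806e+00, -8.33497074e-05,  4.32800250e-01]), 'wrist_force': array([ 0.35655806, -0.29282854, -0.49226653]), 'moment': array([ 0.00915262, -0.00869118,  0.03613805]), 'finger_force': 0.0, 'finger_gap': 94.13705172502911}
{'fovy': 49.53302359082392, 'cx': 320.8915916684409, 'cy': 200.66186987218165, 'k1': -0.11212519100580055, 'eye': array([290.75052638, 422.78665614, 742.43797977]), 'attitude': array([ 0.66543297,  0.01623222, -2.63940657])}
scene switch_box 0.57 [311.5, 147.3, 416.0, 249.0]
scene key_1 0.75 [346.6, 182.9, 365.7, 201.9]
scene key_1 0.65 [362.5, 170.8, 380.2, 188.6]
scene key_1 0.6 [336.
[... 285 characters left out ...]
07635])}
side switch_box 0.62 [307.5, 173.2, 405.1, 238.7]
side key_1 0.65 [326.6, 197.0, 344.4, 211.2]
side key_1 0.64 [352.6, 184.0, 370.4, 189.9]
side key_1 0.62 [343.1, 189.6, 356.5, 200.4]
side key_1 0.48 [366.8, 173.6, 381.6, 186.5]
{'fovy': 59.922691649859296, 'cx': 318.0206497523658, 'cy': 199.6365521449586, 'k1': -0.0727040742604564, 'T_tool_cam': array([[ 2.05309378e-03,  9.63282924e-01,  2.68480525e-01,
         7.85812723e+01],
       [ 9.99997884e-01, -1.94314204e-03, -6.75258989e-04,
         1.03061106e+00],
       [-1.28769657e-04,  2.68481344e-01, -9.63284876e-01,
        -1.78959354e+02],
       [ 0.00000000e+00,  0.00000000e+00,  0.00000000e+00,
         1.00000000e+00]])}
```

```bash
cat > h.py <<'E'
import numpy as np, cv2
from scipy.spatial.transform import Rotation as Ro
from cell import read_state, viewer, manip, models
def cam(n,st=None):
    p=viewer.camera_params(n)
    if n=="wrist":
        T=np.eye(4); T[:3,:3]=Ro.from_euler("xyz",st["eef_rot"]).as_matrix(); T[:3,3]=st["eef_pos"]
        T=T@p["T_tool_cam"]; return p,T[:3,:3],T[:3,3]
    return p,Ro.from_euler("xyz",p["attitude"]).as_matrix(),np.array(p["eye"])
def ray(n,uv,z,st=None):
    p,R,e=cam(n,st); f=200/np.tan(np.radians(p["fovy"]/2))
    u=np.array([(uv[0]-p["cx"])/f,(uv[1]-p["cy"])/f]); s=u.copy()
    for _ in range(30): s=u/(1+p["k1"]*(s@s))
    d=R@np.array([s[0],-s[1],-1]); return e+d*(z-e[2])/d[2]
E
python3 - <<'E'
from h import *
for n in ("scene","side"):
    im=viewer.camera(n); cv2.imwrite(f"pics/{n}1.png",cv2.resize(im[110:290,250:490,::-1],None,fx=3.3,fy=3.3,interpolation=cv2.INTER_CUBIC))
    for d in models.cut_out(n,"key_1")[:4]:
        v,u=np.nonzero(d["region"]); print(n,ray(n,(u.mean(),v.mean()),58).round(1),len(u))
    for l in ("phone","earbud_case","eraser","pen_desk"):
        for d in models.cut_out(n,l)[:1]:
            v,u=np.nonzero(d["region"]); print(n,l,ray(n,(u.mean(),v.mean()),8).round(),d["p"])
E
```

```text
scene [511.  -50.8  58. ] 256
scene [ 493.2 -142.1   58. ] 180
scene [502.9 -98.1  58. ] 214
scene [ 486.9 -191.3   58. ] 217
scene phone [ 455. -296.    8.] 0.82
scene earbud_case [ 591. -177.    8.] 0.92
scene eraser [485.  33.   8.] 0.76
scene pen_desk [412. -90.   8.] 0.49
side [499.3 -96.7  58. ] 181
side [ 483.9 -192.6   58. ] 148
side [506.7 -51.5  58. ] 194
side [ 489.9 -141.7   58. ] 115
side phone [484.  30.   8.] 0.72
side earbud_case [ 599. -186.    8.] 0.53
side eraser [484.  30.   8.] 0.45
side pen_desk [ 408. -104.    8.] 0.55
```

View pics/scene1.png

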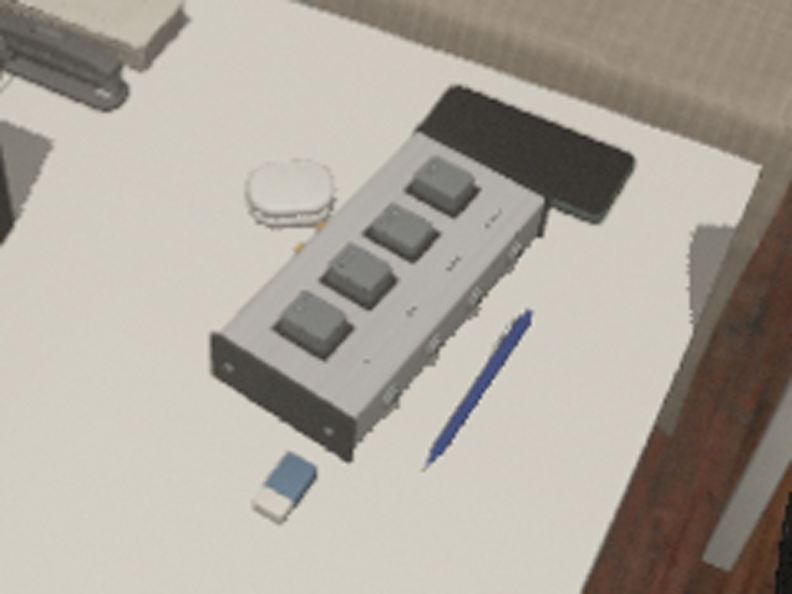

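The picture shows four keys in a row; key 1 (nearest the eraser) is at crop (315,325) and key 4 (nearest the phone) at (445,185). I'll move above the row with the gripper shut.

>>> {"op": "carry_out", "data": {
  "deltas": [
    {"dp": [30, -17, 0], "roll": -5, "gripper": -1},
    {"dp": [63, -36, 0], "roll": -11, "gripper": -1},
    {"dp": [98, -57, 0], "roll": -17, "gripper": -1},
    {"dp": [133, -77, 0], "roll": -23, "gripper": -1},
    {"dp": [168, -97, 0], "roll": -29, "gripper": -1},
    {"dp": [203, -117, 0], "roll": -35, "gripper": -1},
    {"dp": [238, -137, 0], "roll": -41, "gripper": -1},
    {"dp": [273, -158, 0], "roll": -46, "gripper": -1},
    {"dp": [308, -178, 0], "roll": -50, "gripper": -1},
    {"dp": [343, -198, 0], "roll": -53, "gripper": -1},
    {"dp": [375, -217, 0], "roll": -55, "gripper": -1},
    {"dp": [400, -231, 0], "roll": -55.7, "gripper": -1}
  ],
  "newtons": 10
}}

```text
clock: 1.9
eef_pos: [498.0, -119.3, 205.6]
eef_rot: [3.141, -0.0, 1.408]
wrist_force: [0.2, -0.0, 0.2]
finger_gap: 17.5
finger_force: 0.0
```

>>> {"op": "carry_out", "data": {
  "deltas": [
    {"dp": [0, 0, 0], "roll": 0, "gripper": -1},
    {"dp": [0, 0, 0], "roll": 0, "gripper": -1},
    {"dp": [0, 0, 0], "roll": 0, "gripper": -1}
  ]
}}

```text
clock: 2.15
eef_pos: [496.6, -122.2, 205.4]
eef_rot: [-3.141, 0.0, 1.405]
wrist_force: [-0.0, -0.3, -0.7]
finger_gap: 1.1
finger_force: 0.0
```

Run:
```python
from h import *
st=read_state(); im=viewer.camera("wrist"); cv2.imwrite("pics/w1.png",im[:,:,::-1])
print(st["clock"],st["eef_pos"],st["eef_rot"],st["wrist_force"],st["finger_gap"])
for d in models.cut_out("wrist","key_1")[:4]:
    v,u=np.nonzero(d["region"]); print(ray("wrist",(u.mean(),v.mean()),58,st).round(1),len(u),d["p"],d["box"])
```

```text
2.15 [ 496.57388746 -122.21481495  205.35654485] [-3.14128932e+00  1.20457224e-04  1.40478942e+00] [-0.03524729 -0.33102377 -0.69895932] 1.0736661752444434
[ 504.4 -104.9   58. ] 1039 0.82 [305.0, 154.3, 341.1, 184.1]
[512.1 -58.   58. ] 1003 0.62 [305.1, 103.8, 339.9, 133.4]
[ 497.4 -150.4   58. ] 857 0.57 [307.0, 202.5, 337.8, 227.5]
[ 487.4 -188.2   58. ] 11 0.51 [313.9, 246.3, 323.0, 254.9]
```

View pics/w1.png

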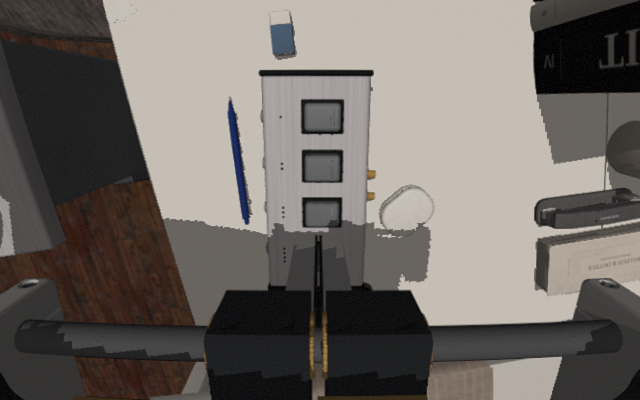

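The wrist view shows keys 1–3 at about (322,117), (322,166) and (322,212). Key 4 is hidden behind the fingers. I'll refine the key positions from the slot edges and the caps.

Run:
```python
from h import *
st=read_state()
im=viewer.camera("wrist"); g=cv2.cvtColor(im,cv2.COLOR_RGB2GRAY)
print("col322 rows 60-235",g[60:235,316:328].mean(1).astype(int).tolist())
print("row117",g[112:122,255:380].mean(0).astype(int).tolist())
for uv in ((322.5,117),(322.5,166)): print(ray("wrist",uv,44,st).round(1),ray("wrist",uv,60,st).round(1))
for uv in ((261,72),(372,72)): print(ray("wrist",uv,44,st).round(1))
n="scene"
p,R,e=cam(n)
def proj(P,n):
    p,R,e=cam(n,st); c=R.T@(np.array(P)-e); s=np.array([c[0],-c[1]])/-c[2]; f=200/np.tan(np.radians(p["fovy"]/2)); return s*(1+p["k1"]*(s@s))*f+[p["cx"],p["cy"]]
th=1.405-np.pi/2
for c in ((511,-55,60),(509,-51,60),(512,-58,60)):
    for n in ("scene","side"): print(c,n,[proj(np.array(c)+[np.cos(th)*a-np.sin(th)*b,np.sin(th)*a+np.cos(th)*b,0],n).round(1).tolist() for a,b in((17,13),(17,-13),(-17,-13),(-17,13))])
```

```text
col322 rows 60-235 [191, 191, 191, 190, 191, 190, 191, 191, 153, 60, 22, 23, 20, 12, 26, 95, 141, 158, 161, 163, 162, 162, 162, 162, 162, 162, 162, 161, 162, 162, 161, 162, 161, 161, 161, 161, 162, 155, 114, 37, 22, 29, 54, 83, 98, 105, 110, 109, 108, 108, 107, 107, 105, 106, 105, 104, 104, 104, 103, 103, 103, 102, 102, 101, 100, 100, 100, 96, 86, 73, 47, 18, 13, 65, 140, 161, 161, 160, 160, 160, 160, 159, 160, 160, 160, 160, 160, 162, 160, 89, 28, 19, 24, 46, 57, 81, 93, 99, 103, 105, 103, 103, 102, 102, 102, 101, 100, 100, 99, 99, 99, 98, 98, 98, 97, 97, 96, 97, 94, 82, 65, 49, 137, 161, 162, 161, 162, 162, 162, 161, 161, 162, 161, 161, 164, 162, 86, 28, 17, 21, 47, 51, 66, 89, 95, 99, 99, 100, 100, 99, 98, 98, 98, 98, 97, 97, 97, 96, 96, 96, 95, 95, 94, 94, 85, 66, 53, 150, 160, 160, 154, 124, 89, 82, 81]
row117 [191, 191, 190, 191, 189, 162, 118, 103, 123, 143, 155, 164, 163, 164, 163, 164, 164, 166, 166, 164, 163, 163, 163, 160, 151, 137, 147, 162, 165, 164, 162, 159, 160, 163, 164, 161, 157, 156, 158, 161, 161, 161, 162, 163, 164, 142, 74, 26, 26, 57, 82, 92, 100, 106, 105, 105
[... 275 characters left out ...]
, 123, 126, 179, 191, 191, 191, 191, 191, 190, 190, 191, 190]
[512.5 -59.7  44. ] [512.3 -59.1  60. ]
[ 504.8 -106.7   44. ] [ 505.  -103.8   60. ]
[462.5  -9.3  44. ]
[564.8 -26.4  44. ]
(511, -55, 60) scene [[334.3, 204.7], [342.1, 196.6], [355.9, 204.7], [348.1, 213.1]]
(511, -55, 60) side [[324.3, 200.7], [332.1, 196.0], [344.0, 201.6], [336.3, 206.4]]
(509, -51, 60) scene [[334.2, 206.5], [342.1, 198.3], [355.9, 206.5], [348.1, 214.9]]
(509, -51, 60) side [[324.1, 201.8], [332.0, 197.1], [343.9, 202.7], [336.1, 207.6]]
(512, -58, 60) scene [[334.5, 203.5], [342.3, 195.4], [356.1, 203.5], [348.4, 211.8]]
(512, -58, 60) side [[324.7, 200.0], [332.5, 195.3], [344.3, 200.8], [336.6, 205.7]]
```

>>> {"op": "carry_out", "data": {
  "deltas": [
    {"dp": [20, 1, 25], "roll": 0, "gripper": -1},
    {"dp": [40, 2, 55], "roll": 0, "gripper": -1},
    {"dp": [60, 3, 85], "roll": 0, "gripper": -1},
    {"dp": [67, 3.4, 110], "roll": 0, "gripper": -1},
    {"dp": [67, 3.4, 125], "roll": 0, "gripper": -1},
    {"dp": [67, 3.4, 130], "roll": 0, "gripper": -1},
    {"dp": [67, 3.4, 130], "roll": 0, "gripper": -1},
    {"dp": [67, 3.4, 130], "roll": 0, "gripper": -1}
  ]
}}

```text
clock: 2.97
eef_pos: [511.6, -57.0, 76.4]
eef_rot: [3.141, 0.0, 1.404]
wrist_force: [0.5, 0.5, -0.4]
finger_gap: 0.7
finger_force: 0.0
```

Run:
```python
from h import *
st=read_state();print(st["eef_pos"],st["wrist_force"])
a=[cv2.resize(viewer.camera(n)[150:230,290:400,::-1],None,fx=5,fy=5,interpolation=cv2.INTER_CUBIC)[:, :400] for n in("scene","side")]
cv2.imwrite("pics/k1.png",np.hstack(a))
```

```text
[511.630488   -57.04123775  76.37551595] [ 0.47019475  0.51670452 -0.36506724]
```

View pics/k1.png

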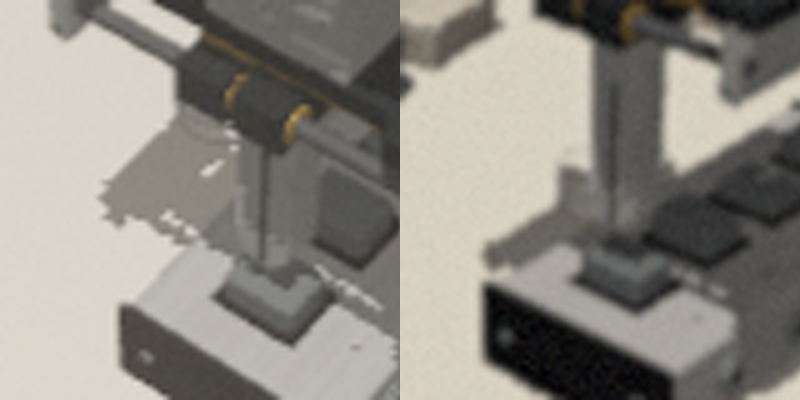

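The fingertips are above cap 1 at about (265,270) on the left and (620,245) on the right, and close to its centre. I'll descend gently.

>>> {"op": "carry_out", "data": {
  "deltas": [
    {"dp": [0, 0, 6], "roll": 0, "gripper": -1},
    {"dp": [0, 0, 11], "roll": 0, "gripper": -1},
    {"dp": [0, 0, 13], "roll": 0, "gripper": -1},
    {"dp": [0, 0, 13], "roll": 0, "gripper": -1},
    {"dp": [0, 0, 13], "roll": 0, "gripper": -1}
  ]
}}

```text
clock: 3.48
eef_pos: [511.3, -56.3, 62.3]
eef_rot: [-3.141, -0.0, 1.405]
wrist_force: [-0.1, -0.8, 0.3]
finger_gap: 0.7
finger_force: 0.0
```

>>> {"op": "carry_out", "data": {
  "deltas": [
    {"dp": [0, 0, 0.5], "roll": 0, "gripper": -1},
    {"dp": [0, 0, 1], "roll": 0, "gripper": -1},
    {"dp": [0, 0, 1.5], "roll": 0, "gripper": -1},
    {"dp": [0, 0, 1.5], "roll": 0, "gripper": -1}
  ]
}}

```text
clock: 3.82
eef_pos: [511.3, -56.3, 60.9]
eef_rot: [-3.142, -0.0, 1.405]
wrist_force: [-0.7, 0.1, 0.2]
finger_gap: -0.2
finger_force: 0.0
```

>>> {"op": "carry_out", "data": {
  "deltas": [
    {"dp": [0, 0, 0.4], "roll": 0, "gripper": -1},
    {"dp": [0, 0, 0.8], "roll": 0, "gripper": -1},
    {"dp": [0, 0, 0.8], "roll": 0, "gripper": -1},
    {"dp": [0, 0, 0.8], "roll": 0, "gripper": -1}
  ]
}}

```text
clock: 4.15
eef_pos: [511.4, -56.3, 60.3]
eef_rot: [3.141, -0.0, 1.405]
wrist_force: [-0.9, -0.1, 2.6]
finger_gap: 0.5
finger_force: 1.3
```

>>> {"op": "carry_out", "data": {
  "deltas": [
    {"dp": [0, 0, 0.4], "roll": 0, "gripper": -1},
    {"dp": [0, 0, 0.8], "roll": 0, "gripper": -1},
    {"dp": [0, 0, 0.8], "roll": 0, "gripper": -1},
    {"dp": [0, 0, 0.8], "roll": 0, "gripper": -1}
  ]
}}

```text
clock: 4.48
eef_pos: [511.4, -56.3, 59.4]
eef_rot: [3.141, -0.0, 1.405]
wrist_force: [-0.9, 1.0, 4.2]
finger_gap: 0.6
finger_force: 1.7
```

Key 1 is up. On to key 2.

>>> {"op": "carry_out", "data": {
  "deltas": [
    {"dp": [0, 0, -8], "roll": 0, "gripper": -1},
    {"dp": [0, 0, -14], "roll": 0, "gripper": -1},
    {"dp": [-12, 0, -16], "roll": 0, "gripper": -1},
    {"dp": [-32, 0, -16], "roll": 0, "gripper": -1},
    {"dp": [-46, 0, -16], "roll": 0, "gripper": -1},
    {"dp": [-48, 0, -14], "roll": 0, "gripper": -1},
    {"dp": [-48, 0, -8], "roll": 0, "gripper": -1},
    {"dp": [-48, 0, -4], "roll": 0, "gripper": -1},
    {"dp": [-48, 0, -2], "roll": 0, "gripper": -1},
    {"dp": [-48, 0, -2], "roll": 0, "gripper": -1},
    {"dp": [-48, 0, -2], "roll": 0, "gripper": -1}
  ]
}}

```text
clock: 5.4
eef_pos: [503.4, -103.2, 61.2]
eef_rot: [-3.141, -0.0, 1.406]
wrist_force: [0.0, 0.5, 0.3]
finger_gap: 0.3
finger_force: 0.0
```

>>> {"op": "carry_out", "data": {
  "deltas": [
    {"dp": [0, 0, 0.5], "roll": 0, "gripper": -1},
    {"dp": [0, 0, 1], "roll": 0, "gripper": -1},
    {"dp": [0, 0, 1.5], "roll": 0, "gripper": -1},
    {"dp": [0, 0, 1.5], "roll": 0, "gripper": -1},
    {"dp": [0, 0, 1.5], "roll": 0, "gripper": -1}
  ]
}}

```text
clock: 5.82
eef_pos: [503.5, -103.5, 60.1]
eef_rot: [3.141, -0.0, 1.405]
wrist_force: [-1.1, 2.1, 3.3]
finger_gap: 0.6
finger_force: 1.5
```

Key 2 is also up. On to key 3.

>>> {"op": "carry_out", "data": {
  "deltas": [
    {"dp": [0, 0, -8], "roll": 0, "gripper": -1},
    {"dp": [0, 0, -14], "roll": 0, "gripper": -1},
    {"dp": [-12, 0, -16], "roll": 0, "gripper": -1},
    {"dp": [-32, 0, -16], "roll": 0, "gripper": -1},
    {"dp": [-46, 0, -16], "roll": 0, "gripper": -1},
    {"dp": [-48, 0, -14], "roll": 0, "gripper": -1},
    {"dp": [-48, 0, -8], "roll": 0, "gripper": -1},
    {"dp": [-48, 0, -4], "roll": 0, "gripper": -1},
    {"dp": [-48, 0, -2], "roll": 0, "gripper": -1},
    {"dp": [-48, 0, -1.5], "roll": 0, "gripper": -1},
    {"dp": [-48, 0, -1.5], "roll": 0, "gripper": -1}
  ]
}}

```text
clock: 6.73
eef_pos: [495.5, -150.5, 61.1]
eef_rot: [-3.141, -0.0, 1.406]
wrist_force: [0.7, 0.2, 0.1]
finger_gap: 0.5
finger_force: 0.0
```

>>> {"op": "carry_out", "data": {
  "deltas": [
    {"dp": [0, 0, 0.5], "roll": 0, "gripper": -1},
    {"dp": [0, 0, 1], "roll": 0, "gripper": -1},
    {"dp": [0, 0, 1.5], "roll": 0, "gripper": -1},
    {"dp": [0, 0, 1.5], "roll": 0, "gripper": -1},
    {"dp": [0, 0, 1.5], "roll": 0, "gripper": -1}
  ]
}}

```text
clock: 7.15
eef_pos: [495.5, -151.0, 59.9]
eef_rot: [3.142, 0.0, 1.405]
wrist_force: [0.1, 0.2, -1.0]
finger_gap: 0.4
finger_force: 0.0
```

>>> {"op": "carry_out", "data": {
  "deltas": [
    {"dp": [0, 0, 0.5], "roll": 0, "gripper": -1},
    {"dp": [0, 0, 1], "roll": 0, "gripper": -1},
    {"dp": [0, 0, 1], "roll": 0, "gripper": -1},
    {"dp": [0, 0, 1], "roll": 0, "gripper": -1}
  ]
}}

```text
clock: 7.48
eef_pos: [495.5, -151.0, 58.8]
eef_rot: [-3.142, -0.0, 1.405]
wrist_force: [0.4, 0.3, 0.5]
finger_gap: 0.5
finger_force: 0.0
```

>>> {"op": "carry_out", "data": {
  "deltas": [
    {"dp": [0, 0, 0.5], "roll": 0, "gripper": -1},
    {"dp": [0, 0, 1], "roll": 0, "gripper": -1},
    {"dp": [0, 0, 1], "roll": 0, "gripper": -1},
    {"dp": [0, 0, 1], "roll": 0, "gripper": -1}
  ]
}}

```text
clock: 7.82
eef_pos: [495.5, -151.0, 57.8]
eef_rot: [-3.142, -0.0, 1.405]
wrist_force: [0.8, 0.3, 0.7]
finger_gap: 0.8
finger_force: 0.0
```

>>> {"op": "carry_out", "data": {
  "deltas": [
    {"dp": [0, 0, 0.5], "roll": 0, "gripper": -1},
    {"dp": [0, 0, 1], "roll": 0, "gripper": -1},
    {"dp": [0, 0, 1.6], "roll": 0, "gripper": -1},
    {"dp": [0, 0, 1.6], "roll": 0, "gripper": -1},
    {"dp": [0, 0, 1.6], "roll": 0, "gripper": -1}
  ]
}}

```text
clock: 8.23
eef_pos: [495.4, -150.9, 56.2]
eef_rot: [-3.141, -0.0, 1.405]
wrist_force: [-0.0, -0.3, -0.7]
finger_gap: 0.3
finger_force: 0.0
```

>>> {"op": "carry_out", "data": {
  "deltas": [
    {"dp": [0, 0, 0.3], "roll": 0, "gripper": -1},
    {"dp": [0, 0, 0.6], "roll": 0, "gripper": -1},
    {"dp": [0, 0, 0.6], "roll": 0, "gripper": -1},
    {"dp": [0, 0, 0.6], "roll": 0, "gripper": -1}
  ]
}}

```text
clock: 8.57
eef_pos: [495.5, -151.0, 55.6]
eef_rot: [3.142, -0.0, 1.405]
wrist_force: [0.0, -0.8, -0.1]
finger_gap: 0.1
finger_force: 0.0
```

>>> {"op": "carry_out", "data": {
  "deltas": [
    {"dp": [0, 0, 0.3], "roll": 0, "gripper": -1},
    {"dp": [0, 0, 0.5], "roll": 0, "gripper": -1},
    {"dp": [0, 0, 0.5], "roll": 0, "gripper": -1},
    {"dp": [0, 0, 0.5], "roll": 0, "gripper": -1}
  ]
}}

```text
clock: 8.9
eef_pos: [495.5, -151.0, 55.2]
eef_rot: [3.141, 0.0, 1.405]
wrist_force: [-1.2, -0.1, 1.7]
finger_gap: 0.3
finger_force: 1.1
```

Key 3 makes contact only at 55.2, so it is the latched one. Key 4 is still to be tapped.

>>> {"op": "carry_out", "data": {
  "deltas": [
    {"dp": [0, 0, -10], "roll": 0, "gripper": -1},
    {"dp": [0, 0, -18], "roll": 0, "gripper": -1},
    {"dp": [-12, 0, -21], "roll": 0, "gripper": -1},
    {"dp": [-32, 0, -21], "roll": 0, "gripper": -1},
    {"dp": [-46, 0, -20], "roll": 0, "gripper": -1},
    {"dp": [-48, 0, -18], "roll": 0, "gripper": -1},
    {"dp": [-48, 0, -12], "roll": 0, "gripper": -1},
    {"dp": [-48, 0, -8], "roll": 0, "gripper": -1},
    {"dp": [-48, 0, -6.5], "roll": 0, "gripper": -1},
    {"dp": [-48, 0, -6], "roll": 0, "gripper": -1},
    {"dp": [-48, 0, -6], "roll": 0, "gripper": -1}
  ]
}}

```text
clock: 9.82
eef_pos: [487.6, -197.8, 60.9]
eef_rot: [-3.141, -0.0, 1.406]
wrist_force: [-0.9, 0.4, 0.5]
finger_gap: 0.3
finger_force: 0.0
```

>>> {"op": "carry_out", "data": {
  "deltas": [
    {"dp": [0, 0, 0.5], "roll": 0, "gripper": -1},
    {"dp": [0, 0, 1], "roll": 0, "gripper": -1},
    {"dp": [0, 0, 1.4], "roll": 0, "gripper": -1},
    {"dp": [0, 0, 1.4], "roll": 0, "gripper": -1},
    {"dp": [0, 0, 1.4], "roll": 0, "gripper": -1}
  ]
}}

```text
clock: 10.23
eef_pos: [487.7, -198.2, 60.0]
eef_rot: [3.141, -0.0, 1.405]
wrist_force: [0.5, 2.0, 3.5]
finger_gap: 0.6
finger_force: 1.6
```

Key 4 is up. Back to key 3 to press it in.

>>> {"op": "carry_out", "data": {
  "deltas": [
    {"dp": [0, 0, -8], "roll": 0, "gripper": -1},
    {"dp": [0, 0, -14], "roll": 0, "gripper": -1},
    {"dp": [12, 0, -16], "roll": 0, "gripper": -1},
    {"dp": [32, 0, -16], "roll": 0, "gripper": -1},
    {"dp": [46, 0, -16], "roll": 0, "gripper": -1},
    {"dp": [48, 0, -14], "roll": 0, "gripper": -1},
    {"dp": [48, 0, -8], "roll": 0, "gripper": -1},
    {"dp": [48, 0, -3], "roll": 0, "gripper": -1},
    {"dp": [48, 0, 1], "roll": 0, "gripper": -1},
    {"dp": [48, 0, 2], "roll": 0, "gripper": -1},
    {"dp": [48, 0, 2], "roll": 0, "gripper": -1}
  ]
}}

```text
clock: 11.15
eef_pos: [495.1, -151.3, 57.1]
eef_rot: [-3.141, -0.0, 1.404]
wrist_force: [0.2, -0.4, 0.6]
finger_gap: 0.7
finger_force: 0.0
```

>>> {"op": "carry_out", "data": {
  "deltas": [
    {"dp": [0, 0, 1], "roll": 0, "gripper": -1},
    {"dp": [0, 0, 2], "roll": 0, "gripper": -1},
    {"dp": [0, 0, 3], "roll": 0, "gripper": -1},
    {"dp": [0, 0, 4], "roll": 0, "gripper": -1},
    {"dp": [0, 0, 5], "roll": 0, "gripper": -1},
    {"dp": [0, 0, 5.8], "roll": 0, "gripper": -1},
    {"dp": [0, 0, 6.5], "roll": 0, "gripper": -1},
    {"dp": [0, 0, 6.5], "roll": 0, "gripper": -1},
    {"dp": [0, 0, 6.5], "roll": 0, "gripper": -1}
  ]
}}

```text
clock: 11.9
eef_pos: [495.6, -151.2, 51.7]
eef_rot: [3.141, 0.0, 1.405]
wrist_force: [-2.6, -0.1, 6.4]
finger_gap: 0.8
finger_force: 3.2
```

>>> {"op": "carry_out", "data": {
  "deltas": [
    {"dp": [0, 0, 0.5], "roll": 0, "gripper": -1},
    {"dp": [0, 0, 1], "roll": 0, "gripper": -1},
    {"dp": [0, 0, 1.6], "roll": 0, "gripper": -1},
    {"dp": [0, 0, 1.6], "roll": 0, "gripper": -1},
    {"dp": [0, 0, 1.6], "roll": 0, "gripper": -1}
  ]
}}

```text
clock: 12.32
eef_pos: [495.6, -151.2, 50.3]
eef_rot: [3.141, 0.0, 1.405]
wrist_force: [-3.4, -1.1, 8.2]
finger_gap: 0.6
finger_force: 4.0
```

Near the stop. I'll raise to about 59.5 and feel whether the key follows.

>>> {"op": "carry_out", "data": {
  "deltas": [
    {"dp": [0, 0, -2], "roll": 0, "gripper": -1},
    {"dp": [0, 0, -4], "roll": 0, "gripper": -1},
    {"dp": [0, 0, -6], "roll": 0, "gripper": -1},
    {"dp": [0, 0, -8], "roll": 0, "gripper": -1},
    {"dp": [0, 0, -9], "roll": 0, "gripper": -1},
    {"dp": [0, 0, -9], "roll": 0, "gripper": -1},
    {"dp": [0, 0, -9], "roll": 0, "gripper": -1}
  ]
}}

```text
clock: 12.9
eef_pos: [495.6, -151.1, 58.7]
eef_rot: [3.141, 0.0, 1.405]
wrist_force: [-1.3, -2.2, 3.4]
finger_gap: 0.7
finger_force: 1.9
```

The key still presses back with 3.4 N at 58.7, so it has come up. Retreating.

>>> {"op": "carry_out", "data": {
  "deltas": [
    {"dp": [0, 0, -5], "roll": 0, "gripper": -1},
    {"dp": [0, 0, -15], "roll": 0, "gripper": -1},
    {"dp": [0, 0, -35], "roll": 0, "gripper": -1},
    {"dp": [0, 0, -60], "roll": 0, "gripper": -1},
    {"dp": [0, 0, -90], "roll": 0, "gripper": -1},
    {"dp": [0, 0, -110], "roll": 0, "gripper": -1},
    {"dp": [0, 0, -120], "roll": 0, "gripper": -1},
    {"dp": [0, 0, -120], "roll": 0, "gripper": -1},
    {"dp": [0, 0, -120], "roll": 0, "gripper": -1}
  ]
}}

```text
clock: 13.65
eef_pos: [495.3, -150.8, 178.1]
eef_rot: [-3.141, -0.0, 1.405]
wrist_force: [-0.0, -1.2, -0.9]
finger_gap: 0.3
finger_force: 0.0
```

Run:
```python
from h import *
im=viewer.camera("side"); cv2.imwrite("pics/end.png",cv2.resize(im[140:260,280:440,::-1],None,fx=5,fy=5,interpolation=cv2.INTER_CUBIC))
print(read_state()["clock"])
```

```text
13.7
```

View pics/end.png

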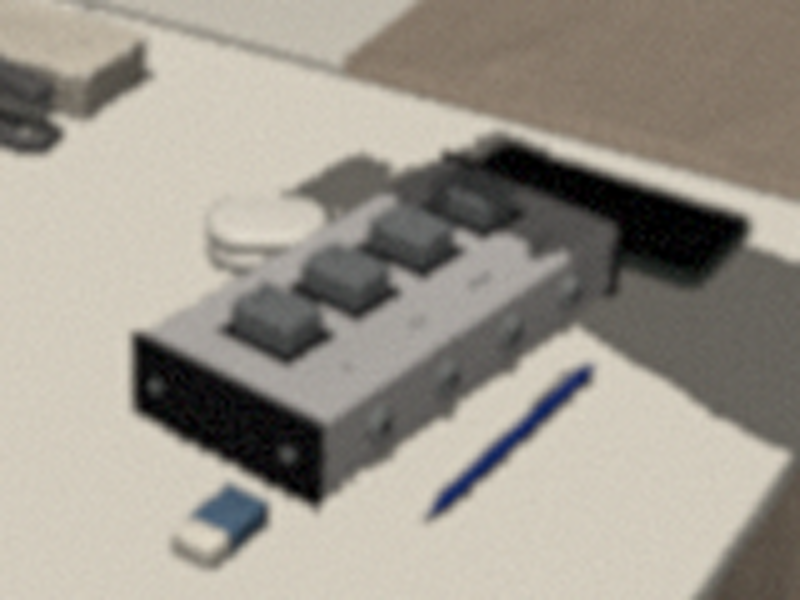

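All four keys, at about (278,315), (348,275), (412,235) and (475,200), stand alike, and the loose items look undisturbed.

```bash
python3 -c "
from cell import manip
print(manip.sign_off())"
```

```text
the job is handed in; nothing more can be done
None
```

Key 3 was the latched one: all four keys were tapped from left to right, key 3 was pressed in and came back up, the loose items were not touched, and the job is handed in (no verdict was returned).

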